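# Release the eccentric lock, run the bottle shuttle home and lock it

## Task

On the capping-machine base, push the eccentric cam's lever right round to the cam's low point so that the shuttle is free, then push the shuttle, with the bottle standing on it, forward until it is fully home against the end stop. Then push the lever all the way back to the high point to lock the shuttle there. Nothing is to be picked up: do not touch the bottle, keep it standing in its nest, and leave the other things where they are.

Things in the scene. Friction and masses are not known exactly. Their poses are not given: they have to be found in the camera images.
- capper_base: Grey base plate of a capping machine, fixed on the table, 385 (x) x 345 (y) x 10 mm. x is the shuttle's forward direction, z up. Origin on its underside, on the shuttle's centre line; the plate spans x -125 to +260, y -192 to +152 mm. On it: blue end stop (face at x = +152, 34 mm above the table), behind it a flange with four studs (x 186 to 252, 54 mm above the table).
- cam_axis (a point): Vertical axis of the eccentric cam, at x = 0, y = -90 mm of capper_base (right of the shuttle, looking forward), 46 mm above the table; frame parallel to capper_base. The cam is a steel disc, 64 mm diameter, 20 to 32 mm above the table, centred 14 mm off this axis. Two 8 mm dowels, 44 mm above the table, at x = -55 and +55, y = -78 mm of capper_base, mark the ends of the lever's swing.
- cam_handle (a point): Middle of the upright black cylindrical handle at the end of the cam's flat steel lever: 20 mm diameter, 52 mm tall, from 43 to 95 mm above the table; this point is 69 mm above the table and 85 mm from the cam's axis. The lever under it (16 mm wide) is 34 to 42 mm above the table; its round eye under the handle is 23 mm in diameter and 33 to 43 mm above the table.
- cam (a joint): Cam angle, 0 to 3.14 rad, stops at both ends, growing counter-clockwise from above. 0 = high point, locked: lever points backward (-x of capper_base) and the disc blocks the lug on the shuttle's side. Turning sweeps the handle round the outer (-y) side. 3.14 = low point, free: lever points forward (+x); the lug clears above about 2.35. Stays where left; takes about 3 N at the handle.
- push_plate (a point): On the shuttle: middle (across) of the rear (-x) face of the upright steel push plate, 68 mm above the table. The plate is 50 mm wide (y), 5 mm thick, 32 to 78 mm above the table; the shuttle's flat bed (84 mm wide, top 32 mm above the table) reaches 28 mm further back below it. The bottle's axis is 63 mm ahead of this face. Frame parallel to capper_base; moves with the shuttle.
- shuttle (a joint): How far the shuttle has been pushed forward along capper_base's x, in m: 0 = loading position (start), 0.102 = home against the end stop. Sliding takes about 3 N; it stays where it is left. With the cam at its high point it stops after about 0.011.
- nest (a point): Centre of the floor of the blue round bottle nest on the shuttle (68 mm outside diameter, rim 18 mm above its floor); floor 36 mm above the table. Moves with the shuttle.
- bottle: Small white bottle with a black cap standing loose in the nest: 44 mm diameter, 72 mm tall (top 108 mm above the table). Origin at the centre of its underside, z up. Not to be touched.
- spare_bottle: Bystander: a second bottle of the same kind, standing on the base plate on the +y side of the shuttle. Origin at the centre of its underside.
- tee: Bystander: steel pipe tee, 60 mm long, 45 mm wide, 27 mm high, lying on the base plate on the +y side of the shuttle. Origin below the middle of its run.
- nipple: Bystander: brass pipe nipple, 28 mm diameter, 36 mm tall, standing on the base plate near its front -y corner. Origin at the centre of its underside.
- litre_bottle: Bystander: large white bottle with a black cap, 86 mm diameter, 225 mm tall, standing on the table on the robot's left. Origin at the centre of its underside.
- drill: Bystander: grey cordless drill standing on its battery on the table on the robot's left, about 190 mm tall and 200 mm long. Origin on the table below the middle of it.
- wrench: Bystander: steel wrench, about 180 mm long, lying on the table on the robot's right. Origin at about its middle, at table height.
- screwdriver: Bystander: screwdriver with a yellow handle, about 200 mm long, lying on the table on the robot's right. Origin at about its middle, at table height.

How it is judged:
On the way, in this order (a step that is already met when the one before it is completed fails the run):
1. the cam is turned to its low point (within 0.35 rad of the stop) while the shuttle is still at the loading position (value of joint cam above 2.79 rad and value of joint shuttle below 0.02 m), for 0.1 s.
2. the shuttle is pushed home against its end stop, within 3 mm (value of joint shuttle above 0.099 m), for 0.1 s.
At the end, for the whole second after the job is handed in: The shuttle is home (within 3 mm of its end stop), the cam is back at its high point (within 0.25 rad of the stop) and still, and the bottle stands upright and at rest, fully down in its nest (value of joint shuttle above 0.099 m and value of joint cam below 0.25 rad and velocity of joint cam between -0.05 and 0.05 rad/s and horizontal distance between bottle and nest below 0.006 m and z of bottle in the frame of nest below 0.004 m and angle between bottle's own z axis and vertical below 0.1 rad and linear speed of bottle below 0.02 m/s); the robot touches nothing.
It fails at once if the bottle in the nest is touched by the robot (contact force between any of the fingers, the arm and bottle above 0.5 N).
It fails at once if the bottle is lifted out of its nest or tipped (z of bottle in the frame of nest above 0.01 m or angle between bottle's own z axis and vertical above 0.3 rad).
It fails at once if another thing is shifted by more than 20 mm, or picked up (distance of any of spare_bottle, tee, nipple, litre_bottle, drill, wrench, screwdriver from where it was at the start of the episode above 0.02 m).
It also fails if it takes over 61 s, if anything falls off the work surface, if the arm or the gripper's body presses on something with over 40 N, if the wrist force passes 120 N, or if a joint passes its speed limit or range.

## Robot

A 6-joint arm with a two-finger parallel gripper is mounted at the origin on the work surface. World frame = base frame: x ahead of the robot, y to its left, z up, the work surface at z = 0. Lengths are in m, angles in rad, forces in N, time in s.
With the tool pointing down it reaches from about 0.225 to 0.875 m from the base axis. Payload 3.4 kg.
Tool frame: the origin (TCP) lies at the very end of the fingers, on their centre line; the grasp point (between the pads) lies 19 mm behind it; z points along the fingers, y is the direction in which the jaws open and shut (so a half turn about z gives the same grasp; the last joint's range is limited). The gripper opens to 85 mm and grips with 20 to 120 N. Pads are 22 mm wide; open, the fingers measure 114 mm over their backs; the gripper's body (76 mm by 85 mm) begins 54 mm behind the grasp point. The pads swing forward as they close: fully open they stand 13 mm farther back than shut.
Start: joints at [-1.463, 0.276, 1.505, -0, 1.361, -0.121], TCP at [0.13, -0.56, 0.231] pointing down, gripper open.
Joint ranges: [-2.89, 2.89], [-0.75, 2.08], [0.22, 2.7], [-1.18, 4.32], [0.11, 2.71], [-2.7, 2.7]. Speed limits (rad/s): [2.57, 2.57, 3.14, 3.14, 3.14, 3.14].

## Interface

Orientations are given as a unit quaternion [w, x, y, z].
In Python, from rig import get_state, get_image, calibration, sign_off gives the robot as it stands. The module is installed in compiled form; this text tells all that it offers.
- The arm moves only by the tool drive_tool, never from a script. Its argument "targets" is one flat list of numbers, 7 for each row, row after row: the turn, a rotation vector about the tool's x, y, z in degrees, then the shift along the tool's x, y, z in mm, then the opening, from 0 (shut) to 1 (fully open). In form: [wx, wy, wz, tx, ty, tz, fingers, wx, wy, wz, tx, ty, tz, fingers, ...]. A call has 1 to 12 rows; each row shifts and turns the commanded pose from where the row before left it, along the tool's axes as they then stand; what a row does not reach is not made up. A row lasts 1/8 s, in which the tool goes at most 62.5 mm and 10.7 degrees, less where a joint would pass 70% of its speed; a pose out of reach is approached as far as the arm can. A call is refused whole if a number of a shift passes 62.5 or a number of a turn 10.7, either way. A call with a gripper value outside its range is refused whole. The fingers move at their own pace and stop on an object; "grip_force" is the grip in N (left out, the last holds). Time passes only in rows, so rows that do not move let the fingers close. It gives the time, the measured TCP pose, the force and the opening at its end, in the units of the state.
- get_state(): the state, without advancing time (a new reading comes with each control period).
- get_image(name): name is "side" or "top"; returns the picture (420x560x3 uint8, red, green, blue); there is no depth.
- calibration(name): a dict with "mtx" (3x3 intrinsics, pixels), "world_to_cam" (4x4, takes a point from world to camera coordinates). Camera axes: x right, y down, z forward; pixel columns grow to the right and rows downward; lengths in m; the calibration is good to about 2 mm. A picture is of the moment at which its call begins. calibration takes no time and is no camera call.
- sign_off(): hands the job in, once; it reports no verdict.
The state is a dict: "clock": time; "qpos": joint angles; "qd": joint speeds; "effort": joint torques, N m; "position": TCP position; "ee_rot": TCP orientation; "contact_force": force on the tool from outside, world axes, zero at the start; "moment": the same for the moment, N m; "width": finger opening in m.
Only numpy, scipy, OpenCV 4.12 (cv2) and the standard library are available. Lean on these libraries where they do the work, as an engineer would, in place of code of your own. Each camera call takes 0.05 s, during which the arm holds its last target.

## Working session

There is one attempt and no reset: what is moved stays moved. The work goes in short steps, Python scripts to look and compute and a tool call to move; the robot and the scene stay as the last step left them, time stands still between calls to the robot, and variables do not carry over. Pictures are saved under pics/ and viewed, and the job is handed in when it is done.

Besides the shell and the picture viewer there is one more tool, called after "Emit:" as name(argument=value, ...), one argument or row to a line, values as JSON. drive_tool: Moves the arm, as the interface text tells. Its arguments: {"type":"object","properties":{"targets":{"type":"array"},"grip_force":{"type":"number"}},"required":["targets"]}

```bash
mkdir -p pics; python3 - <<'E'
from rig import *
import cv2
for n in("side","top"):
    cv2.imwrite(f"pics/{n}0.png",get_image(n)[:,:,::-1])
    c=calibration(n);print(n,c["mtx"].tolist(),c["world_to_cam"].tolist())
print(get_state())
E
```

```text
side [[532.0681440157933, 0.0, 285.5056292120169], [0.0, 532.0681440157933, 213.50201975323986], [0.0, 0.0, 1.0]] [[0.9996041599538938, -0.026908311503154498, 0.008213779575789523, -0.5710358330980735], [-0.006145059912772537, -0.4937248205119506, -0.8695964810468764, 0.07462045786532435], [0.027454719840837756, 0.8692017857681216, -0.49369473764257377, 1.3876297487476255], [0.0, 0.0, 0.0, 1.0]]
top [[480.68554586743295, 0.0, 279.38185013976266], [0.0, 480.68554586743295, 214.98679777112264], [0.0, 0.0, 1.0]] [[0.019497538928985585, -0.9998091359053075, 0.0012400548356867826, 0.025076412438372785], [-0.9974579474262816, -0.019536681352464436, -0.06852708368143262, 0.5642086512760421], [0.06853823087782822, 9.920693066842301e-05, -0.9976484857233646, 1.555146009412644], [0.0, 0.0, 0.0, 1.0]]
{'clock': 0.1, 'qpos': array([-1.46298061e+00,  2.76540159e-01,  1.50600488e+00,  1.09039936e-05,
        1.36070909e+00, -1.21016253e-01]), 'qd': array([-0.0013591 , -0.00060261, -0.00148435,  0.00117947, -0.00018933,
        0.00044306]), 'effort': array([ 1.25577488e-03, -4.17699873e+01, -2.46404761e+01, -4.22266176e-04,
        5.80580338e-03, -1.61612483e-07]), 'position': array([ 0.13037142, -0.55954121,  0.23052208]), 'ee_rot': array([-8.30683135e-04,  9.93461416e-01,  1.14165339e-01,  1.08141016e-05]), 'contact_force': array([ 0.18039788,  0.52845091, -0.33923358]), 'moment': array([-0.02681633,  0.02060622,  0.02436407]), 'width': 0.0858264220215181}
```

View pics/side0.png

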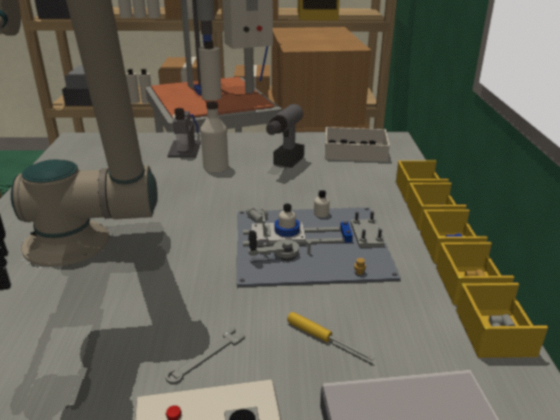

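View pics/top0.png

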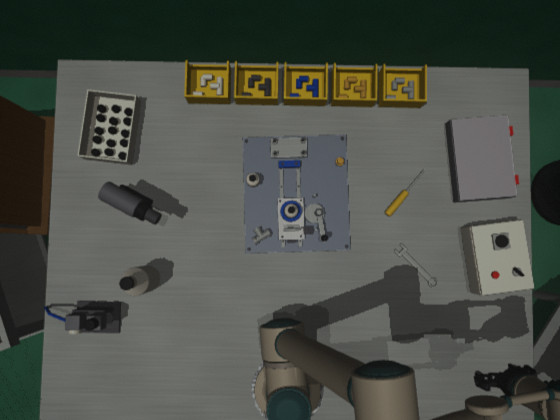

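The side view shows the base plate at about (237–392, 208–280), with the bottle at (288, 220) and the black handle at (253, 240). In the top view the plate spans (245–350, 136–252), the cam hub is at (317, 212) and the handle is near (323, 236). I'll enlarge both views.

```bash
cat > h.py <<'E'
import numpy as np,cv2
from rig import *
def ray(n,uv,z):
    c=calibration(n);K=c["mtx"];T=c["world_to_cam"];R=T[:3,:3];t=T[:3,3]
    d=R.T@np.linalg.inv(K)@np.array([uv[0],uv[1],1.]);o=-R.T@t
    return o+d*(z-o[2])/d[2]
def proj(n,p):
    c=calibration(n);q=c["world_to_cam"]@np.append(p,1);q=c["mtx"]@q[:3];return q[:2]/q[2]
def tri(a,b):
    A=[]
    for n,uv in(("side",a),("top",b)):
        c=calibration(n);P=c["mtx"]@c["world_to_cam"][:3]
        A+=[uv[0]*P[2]-P[0],uv[1]*P[2]-P[1]]
    x=np.linalg.svd(np.array(A))[2][-1];return x[:3]/x[3]
E
python3 - <<'E'
import cv2
a=cv2.imread("pics/side0.png")[195:290,225:400];cv2.imwrite("pics/sidez.png",cv2.resize(a,None,fx=4.5,fy=4.5,interpolation=cv2.INTER_CUBIC))
a=cv2.imread("pics/top0.png")[130:258,238:358];cv2.imwrite("pics/topz.png",cv2.resize(a,None,fx=4.6,fy=4.6,interpolation=cv2.INTER_CUBIC))
E
python3 - <<'E'
import cv2,numpy as np
from h import *
a=cv2.imread("pics/top0.png").astype(int);b,g,r=a[...,0],a[...,1],a[...,2]
print(a[245,300],a[160,320],a[245,380])
m=((b-r>12)).astype(np.uint8)*255
m[:120]=0;m[270:]=0;m[:,:235]=0;m[:,360:]=0
m=cv2.morphologyEx(m,cv2.MORPH_OPEN,np.ones((3,3)))
cs,_=cv2.findContours(m,0,2);c=max(cs,key=cv2.contourArea)
rc=cv2.minAreaRect(c);bx=cv2.boxPoints(rc);print(rc)
for p in bx:print(p,ray("top",p,.01))
E
```

```text
[123 127 124] [100  92  87] [101 106 104]
((290.5, 210.5), (21.0, 21.0), 90.0)
[280. 200.] [0.61388682 0.03502362 0.01      ]
[301. 200.] [ 0.61524752 -0.03431002  0.01      ]
[301. 221.] [ 0.54580599 -0.03545012  0.01      ]
[280. 221.] [0.54445314 0.03367569 0.01      ]
```

View pics/topz.png

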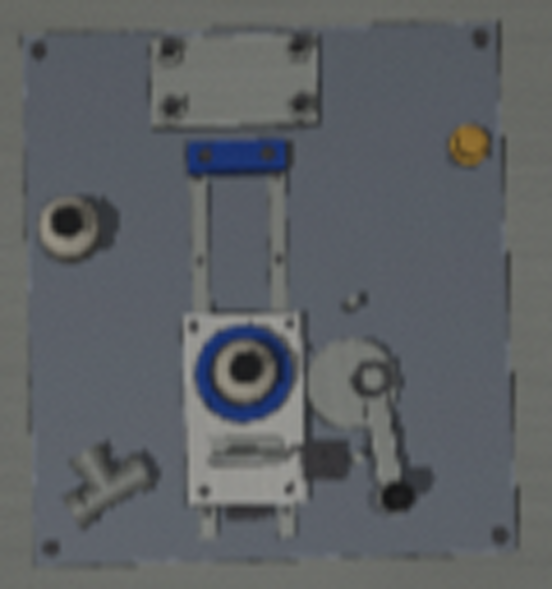

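View pics/sidez.png

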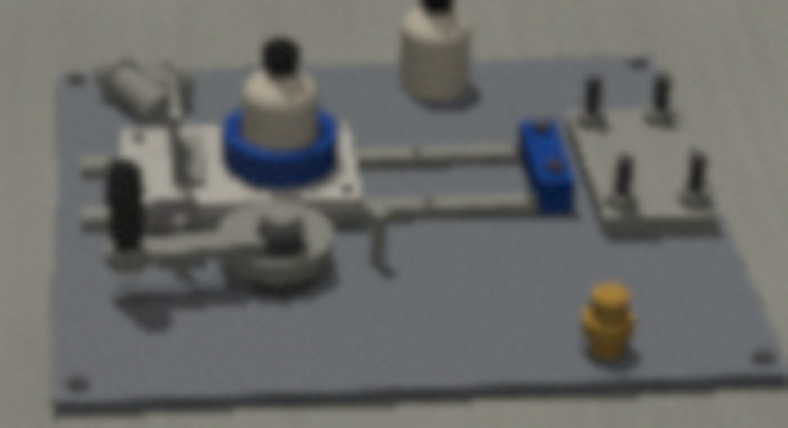

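The enlarged top view shows plate corners at zoom pixels (22,35), (498,22), (516,548) and (34,566), the hub at (372,378), and the black handle top at (398,497). The lever points back and slightly outward. In the enlarged side view the handle runs from (123,165) to (128,245) and the hub is at (283,230).

```bash
cat >> h.py <<'E'
def tz(x,y):return np.array([(x+.5)/4.6-.5+238,(y+.5)/4.6-.5+130])
def sz(x,y):return np.array([(x+.5)/4.5-.5+225,(y+.5)/4.5-.5+195])
E
python3 - <<'E'
from h import *
loc=np.array([[260,152],[260,-192],[-125,-192],[-125,152]])/1e3
P=np.array([ray("top",tz(*p),.01)[:2] for p in[(22,35),(498,22),(516,548),(34,566)]])
Ps=np.array([ray("side",sz(*p),.01)[:2] for p in[(648,58),(785,378),(55,402),(62,72)]])
def fit(L,W):
    A=L-L.mean(0);B=W-W.mean(0)
    th=np.arctan2((A[:,0]*B[:,1]-A[:,1]*B[:,0]).sum(),(A*B).sum())
    R=np.array([[np.cos(th),-np.sin(th)],[np.sin(th),np.cos(th)]])
    t=W.mean(0)-R@L.mean(0);return th,t,R,(W-(L@R.T+t))*1e3
for q in(P,Ps):
    th,t,R,res=fit(loc,q);print(th,t,res.round(1).tolist())
    print(" axis",R@[0,-.09]+t)
for nm,z,a in[("hub",.046,(372,376)),("handle",.095,(398,496)),("nestcap",.108,(245,369)),("nipple",.046,(470,143)),("stopface",.034,(238,172)),("spare",.108,(67,222))]:
    w=ray("top",tz(*a),z);print(nm,w.round(4),((R.T@(w[:2]-t))*1e3).round(1))
print("handle tri top",tri(sz(124,166),tz(398,496)),"hub tri",tri(sz(283,222),tz(372,376)), "cap",tri(sz(282,44),tz(245,369)))
E
```

```text
0.048392269121701685 [5.70502026e-01 9.08719531e-05] [[-1.3, -0.1], [-1.6, -1.2], [2.9, 0.8], [0.1, 0.5]]
 axis [ 0.57485563 -0.08980377]
0.03953476853866605 [ 0.5674658  -0.00307828] [[-4.7, -0.5], [-3.0, -0.6], [3.9, 0.2], [3.8, 0.9]]
 axis [ 0.57102301 -0.09300796]
hub [ 0.576  -0.0896  0.046 ] [  5.1 -86.8]
handle [ 0.4912 -0.1043  0.095 ] [-80.2 -98.2]
nestcap [0.5742 0.0009 0.108 ] [6.9 3.7]
nipple [ 0.7422 -0.1565  0.046 ] [ 168.5 -160.2]
stopface [0.7204 0.0066 0.034 ] [153.2   3.6]
spare [0.6714 0.1229 0.108 ] [108.9 121.7]
handle tri top [ 0.489706   -0.1046268   0.09264123] hub tri [ 0.57450023 -0.08954676  0.04700803] cap [0.5745983  0.0008734  0.10783459]
```

Emit:
drive_tool(
  targets=[0,0,0,38,-30,0,0.5,0,0,0,38,-30,0,0.5,0,0,0,38,-30,0,0.5,0,0,0,38,-30,0,0.5,0,0,0,38,-30,0,0.5,0,0,0,38,-30,0,0.5,0,0,0,38,-30,0,0.5,0,0,0,38,-30,0,0.5,0,0,0,38,-30,0,0.5,0,0,0,38,-30,0,0.5,0,0,0,38,-30,0,0.5,0,0,0,37,-31,0,0.5],
)

```text
clock: 1.6
position: [0.4923, -0.1039, 0.231]
ee_rot: [0.0, 0.993, 0.114, -0.0]
contact_force: [-0.3, -0.6, 0.1]
width: 0.0429
```

Emit:
drive_tool(
  targets=[0,0,3.2,0,0,0,0.5,0,0,0,0,0,0,0.5],
)

```text
clock: 1.85
position: [0.4916, -0.1046, 0.2308]
ee_rot: [-0.0, 0.996, 0.087, -0.001]
contact_force: [0.4, 0.2, 0.4]
width: 0.0428
```

```bash
cat >> h.py <<'E'
from scipy.spatial.transform import Rotation as Ro
AX=np.array([.5748,-.0896]);TH=.046
def pose():
    s=get_state();q=s["ee_rot"];R=Ro.from_quat([q[1],q[2],q[3],q[0]]).as_matrix()
    return s,s["position"],R
def need(xy,z,alpha):
    s,p,R=pose();a=np.arctan2(R[1,0],R[0,0])
    print("t",s["clock"],"pos",p.round(4),"alpha",a.round(3),"zaxis",R[:,2].round(3),"w",round(s["width"],4),"F",s["contact_force"].round(1),"q",s["qpos"].round(2))
    d=R.T@(np.array([*xy,z])-p);da=(alpha-a+np.pi)%(2*np.pi)-np.pi
    print("shift mm",(d*1e3).round(1),"turn z deg",-np.degrees(da).round(2))
def loc(x,y):
    return AX+np.array([[np.cos(TH),-np.sin(TH)],[np.sin(TH),np.cos(TH)]])@np.array([x,y+.09])
E
python3 - <<'E'
from h import *
need((.4905,-.1044),.055,.174)
cv2.imwrite("pics/top1.png",get_image("top")[:,:,::-1]);cv2.imwrite("pics/side1.png",get_image("side")[:,:,::-1])
E
```

```text
t 1.85 pos [ 0.4916 -0.1046  0.2308] alpha 0.175 zaxis [-0.001  0.    -1.   ] w 0.0428 F [0.4 0.2 0.4] q [-0.35  0.17  1.65 -0.    1.32  1.05]
shift mm [ -0.8  -0.3 175.8] turn z deg 0.06
```

Emit:
drive_tool(
  targets=[0,0,0,0,0,30,0.5,0,0,0,0,0,30,0.5,0,0,0,0,0,30,0.5,0,0,0,0,0,25,0.5,0,0,0,0,0,15,0.5],
)

```text
clock: 2.58
position: [0.4908, -0.1058, 0.1002]
ee_rot: [-0.0, 0.996, 0.086, -0.001]
contact_force: [-0.1, -1.2, -0.3]
width: 0.0424
```

```bash
python3 - <<'E'
from h import *
t=get_image("top");s=get_image("side")
a=cv2.resize(s[150:290,200:360,::-1],None,fx=4,fy=4,interpolation=cv2.INTER_CUBIC);cv2.imwrite("pics/side2.png",a)
need((.4905,-.1044),.055,.174)
E
```

```text
t 2.675 pos [ 0.4904 -0.1054  0.1   ] alpha 0.172 zaxis [-0.003  0.001 -1.   ] w 0.0428 F [-0.7  0.4 -0.1] q [-0.35  0.28  1.86 -0.    1.01  1.05]
shift mm [ 0.4 -0.9 45. ] turn z deg -0.1
```

View pics/side2.png

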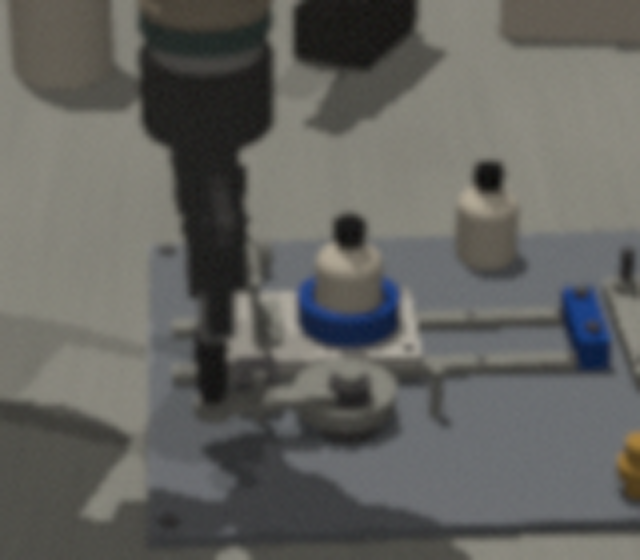

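The fingers are centred above the handle at zoom (210,370) in the side view, and the bottle is clear. I'll go down over the handle.

Emit:
drive_tool(
  targets=[0,0,0,0,-0.5,15,0.5,0,0,0,0,0,15,0.5,0,0,0,0,0,15,0.5,0,0,0,0,0,0,0.36,0,0,0,0,0,0,0.36],
  grip_force=20,
)

```text
clock: 3.3
position: [0.4919, -0.1048, 0.0565]
ee_rot: [0.0, 0.996, 0.086, 0.0]
contact_force: [0.1, 0.1, 0.0]
width: 0.0313
```

```bash
python3 - <<'E'
from h import *
need((.4905,-.1044),.055,.174)
E
```

```text
t 3.3 pos [ 0.4919 -0.1048  0.0565] alpha 0.173 zaxis [ 0. -0. -1.] w 0.0313 F [0.1 0.1 0. ] q [-0.35  0.34  1.91 -0.    0.89  1.05]
shift mm [-1.3 -0.7  1.4] turn z deg -0.05
```

Emit:
drive_tool(
  targets=[0,0,-8,0.8,11.8,0,0.36,0,0,-8,0.8,11.8,0,0.36,0,0,-8,0.8,11.8,0,0.36],
)

```text
clock: 3.68
position: [0.5045, -0.1367, 0.0567]
ee_rot: [-0.001, 0.956, 0.293, 0.0]
contact_force: [0.3, 4.2, -0.2]
width: 0.0307
```

```bash
cat >> h.py <<'E'
def at(phi,r=.085,z=.055):
    a=phi+TH
    need(AX-r*np.array([np.cos(a),np.sin(a)]),z,a)
    p=get_state()["position"][:2]-AX;print("r",np.hypot(*p),"phi_tool",(np.arctan2(p[1],p[0])-TH-np.pi)%(2*np.pi))
E
python3 - <<'E'
from h import *
at(.128+np.radians(24))
E
```

```text
t 3.675 pos [ 0.5045 -0.1367  0.0567] alpha 0.596 zaxis [-0.     0.002 -1.   ] w 0.0307 F [ 0.3  4.2 -0.2] q [-0.4   0.36  1.87  0.    0.91  0.57]
shift mm [-0.4  0.2  1.7] turn z deg 0.16
r 0.0845892707631857 phi_tool 0.5444925637005866
```

Emit:
drive_tool(
  targets=[0,0,-8,0.8,11.8,0,0.36,0,0,-8,0.8,11.8,0,0.36,0,0,-8,0.8,11.8,0,0.36,0,0,-8,0.8,11.8,0,0.36,0,0,-8,0.8,11.8,0,0.36,0,0,-8,0.8,11.8,0,0.36,0,0,-8,0.8,11.8,0,0.36,0,0,-8,0.8,11.8,0,0.36,0,0,-8,0.8,11.8,0,0.36,0,0,-8,0.8,11.8,0,0.36],
)

```text
clock: 4.92
position: [0.608, -0.1674, 0.0564]
ee_rot: [-0.002, 0.543, 0.84, -0.001]
contact_force: [-3.5, 1.3, 0.4]
width: 0.0308
```

```bash
python3 - <<'E'
from h import *
at(.128+np.radians(104))
E
```

```text
t 4.925 pos [ 0.608  -0.1674  0.0564] alpha 1.993 zaxis [-0.003  0.001 -1.   ] w 0.0308 F [-3.5  1.3  0.4] q [-0.38  0.5   1.62 -0.    1.03 -0.8 ]
shift mm [-0.4  1.3  1.4] turn z deg 0.21
r 0.08457109244460269 phi_tool 1.9282152091093803
```

Emit:
drive_tool(
  targets=[0,0,-8,0.8,11.8,0,0.36,0,0,-8,0.8,11.8,0,0.36,0,0,-8,0.8,11.8,0,0.36,0,0,-8,0.8,11.8,0,0.36,0,0,-8,0.8,11.8,0,0.36,0,0,-8,0.8,11.8,0,0.36,0,0,-8,0.8,11.8,0,0.36,0,0,-8,0.8,11.8,0,0.36,0,0,-4,0.2,6,0,0.36,0,0,-2,0,3,0,0.36],
)

```text
clock: 6.18
position: [0.6594, -0.0852, 0.0565]
ee_rot: [-0.0, -0.035, 0.999, -0.001]
contact_force: [-1.6, -3.3, -0.4]
width: 0.0311
```

```bash
python3 - <<'E'
from h import *
at(3.14)
E
```

```text
t 6.175 pos [ 0.6594 -0.0852  0.0565] alpha -3.072 zaxis [-0.001 -0.001 -1.   ] w 0.0311 F [-1.6 -3.3 -0.4] q [-0.23  0.54  1.54 -0.    1.07 -1.87]
shift mm [-0.2 -0.7  1.5] turn z deg 1.46
r 0.08474031009017986 phi_tool 3.147956327449862
```

Emit:
drive_tool(
  targets=[0,0,0,0,3,0,0.36,0,0,0,0,2,0,0.36,0,0,0,0,0,0,0.36],
)

```text
clock: 6.55
position: [0.6599, -0.0803, 0.0566]
ee_rot: [0.0, -0.034, 0.999, -0.001]
contact_force: [0.4, -4.1, -0.2]
width: 0.0307
```

```bash
python3 - <<'E'
from h import *
t=get_image("top");s=get_image("side")
a=cv2.resize(t[130:258,238:358,::-1],None,fx=4.6,fy=4.6,interpolation=cv2.INTER_CUBIC);cv2.imwrite("pics/top3.png",a)
at(3.14)
E
```

```text
t 6.65 pos [ 0.6599 -0.0803  0.0566] alpha -3.074 zaxis [ 0.001 -0.001 -1.   ] w 0.0307 F [ 0.4 -4.9 -0.7] q [-0.23  0.54  1.54 -0.    1.06 -1.86]
shift mm [ 0.5 -5.5  1.6] turn z deg 1.35
r 0.08558443258943363 phi_tool 3.203889990609661
```

View pics/top3.png

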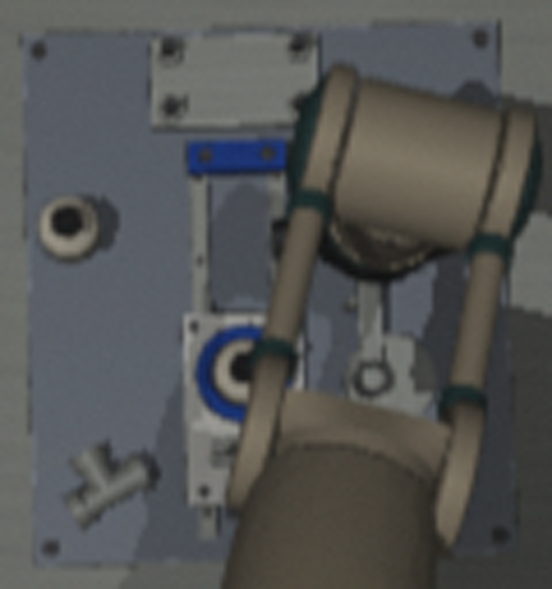

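Emit:
drive_tool(
  targets=[0,0,0,0,-5,0,0.42,0,0,0,0,0,-15,0.42,0,0,0,0,0,-30,0.42,0,0,0,0,0,-40,0.4,0,0,0,0,0,-40,0.2,0,0,0,0,0,-10,0],
)

```text
clock: 7.4
position: [0.6616, -0.0844, 0.1958]
ee_rot: [0.004, -0.034, 0.999, -0.0]
contact_force: [-0.6, 1.2, -0.4]
width: 0.001
```

```bash
python3 - <<'E'
from h import *
for a in[(213,462),(282,462),(245,452)]:print(ray("top",tz(*a),.078))
f=loc(-.0585,0);print(f)
need(loc(-.095,0),.06,TH+np.pi)
E
```

```text
[0.51238255 0.02091019 0.078     ]
[ 0.513305   -0.02627984  0.078     ]
[ 0.519653   -0.00085236  0.078     ]
[ 0.51222334 -0.00238525]
t 7.4 pos [ 0.6616 -0.0844  0.1958] alpha -3.073 zaxis [ 0.007 -0.001 -1.   ] w 0.001 F [-0.6  1.2 -0.4] q [-0.23  0.43  1.36  0.    1.35 -1.87]
shift mm [180.9  93.  134.4] turn z deg 1.29
```

Emit:
drive_tool(
  targets=[0,0,1.3,30,15,0,0,0,0,0,30,15,0,0,0,0,0,30,16,0,0,0,0,0,30,16,0,0,0,0,0,30,16,0,0,0,0,0,30,15,0,0,0,0,0,0,0,0,0],
)

```text
clock: 8.28
position: [0.4724, 0.0008, 0.191]
ee_rot: [-0.001, -0.023, 1.0, 0.001]
contact_force: [0.0, 0.9, -0.2]
width: 0.0002
```

```bash
python3 - <<'E'
from h import *
need(loc(-.095,0),.06,TH+np.pi)
t=get_image("top");s=get_image("side")
a=cv2.resize(t[130:270,238:358,::-1],None,fx=4,fy=4,interpolation=cv2.INTER_CUBIC);cv2.imwrite("pics/top4.png",a)
a=cv2.resize(s[150:290,200:360,::-1],None,fx=4,fy=4,interpolation=cv2.INTER_CUBIC);cv2.imwrite("pics/side4.png",a)
E
```

```text
t 8.275 pos [0.4724 0.0008 0.191 ] alpha -3.095 zaxis [-0.003  0.001 -1.   ] w 0.0002 F [ 0.   0.9 -0.2] q [-0.15  0.15  1.78  0.    1.22 -1.76]
shift mm [ -3.4  -5.1 131. ] turn z deg 0.03
```

View pics/side4.png

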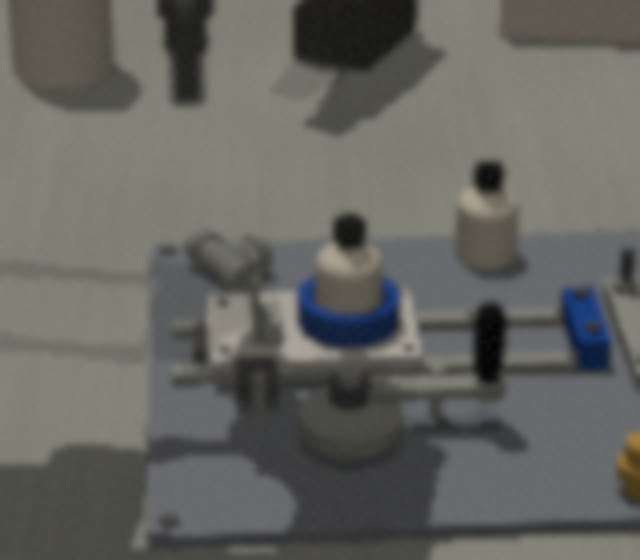

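View pics/top4.png

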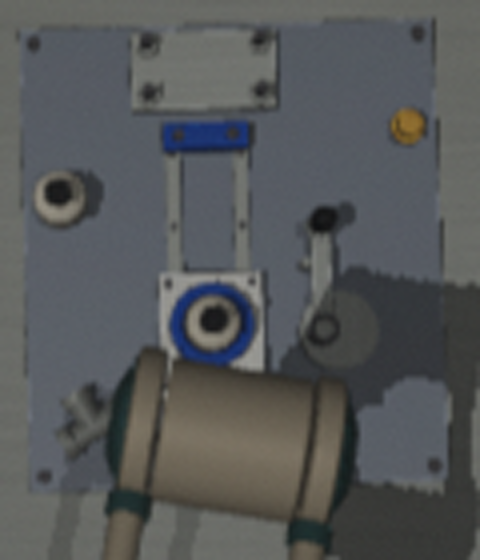

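The lever now points forward at the low point, with the handle at side zoom (490,340). The shuttle is still at loading. I'll go down behind the push plate.

Emit:
drive_tool(
  targets=[0,0,0,0,-5,20,0,0,0,0,0,0,30,0,0,0,0,0,0,30,0,0,0,0,0,0,25,0,0,0,0,0,0,15,0,0,0,0,0,0,10,0,0,0,0,0,0,0,0],
)

```text
clock: 9.25
position: [0.4759, -0.0058, 0.0606]
ee_rot: [-0.001, -0.023, 1.0, 0.0]
contact_force: [0.1, -0.5, 0.1]
width: 0.0
```

Emit:
drive_tool(
  targets=[0,0,0,-5,0,0,0,0,0,0,-5,0,0,0,0,0,0,-5,0,0,0],
)

```text
clock: 9.62
position: [0.4916, -0.005, 0.0618]
ee_rot: [0.001, -0.023, 1.0, -0.0]
contact_force: [0.4, -0.2, 0.2]
width: 0.0
```

```bash
python3 - <<'E'
from h import *
need(loc(-.0585+.102-.011,0),.06,TH+np.pi)
E
```

```text
t 9.625 pos [ 0.4916 -0.005   0.0618] alpha -3.096 zaxis [ 0.001 -0.    -1.   ] w 0.0 F [ 0.4 -0.2  0.2] q [-0.15  0.31  1.93 -0.    0.9  -1.77]
shift mm [-111.7    1.7    2. ] turn z deg -0.02
```

Emit:
drive_tool(
  targets=[0,0,0,-2,0.5,0,0,0,0,0,-2,0.5,0,0,0,0,0,-2,0,0,0,0,0,0,-2,0,0,0,0,0,0,-3,0,0,0,0,0,0,-3,0,0,0,0,0,0,-4,0,0,0,0,0,0,-4,0,0,0,0,0,0,-5,0,0,0,0,0,0,-5,0,0,0,0,0,0,-5,0,0,0,0,0,0,-5,0,0,0],
)

```text
clock: 11.12
position: [0.5328, -0.0019, 0.0611]
ee_rot: [-0.0, -0.023, 1.0, 0.0]
contact_force: [-2.6, 0.5, 0.7]
width: -0.0
```

Emit:
drive_tool(
  targets=[0,0,0,-5,0,0,0,0,0,0,-5,0,0,0,0,0,0,-5,0,0,0,0,0,0,-5,0,0,0,0,0,0,-5,0,0,0,0,0,0,-5,0,0,0,0,0,0,-5,0,0,0,0,0,0,-5,0,0,0,0,0,0,-5,0,0,0,0,0,0,-4,0,0,0,0,0,0,-3,0,0,0,0,0,0,-2,0,0,0],
)

```text
clock: 12.62
position: [0.5867, 0.0004, 0.0613]
ee_rot: [0.0, -0.023, 1.0, -0.0]
contact_force: [-2.3, 1.5, -1.1]
width: -0.0001
```

```bash
python3 - <<'E'
from h import *
need(loc(-.0585+.102-.011,0),.06,TH+np.pi)
t=get_image("top");s=get_image("side")
a=cv2.resize(t[130:270,238:358,::-1],None,fx=4,fy=4,interpolation=cv2.INTER_CUBIC);cv2.imwrite("pics/top5.png",a)
a=cv2.resize(s[150:290,220:400,::-1],None,fx=4,fy=4,interpolation=cv2.INTER_CUBIC);cv2.imwrite("pics/side5.png",a)
E
```

```text
t 12.625 pos [5.867e-01 4.000e-04 6.130e-02] alpha -3.096 zaxis [ 0. -0. -1.] w -0.0001 F [-2.3  1.5 -1.1] q [-0.12  0.43  1.72 -0.    0.99 -1.73]
shift mm [-16.4   0.7   1.3] turn z deg -0.02
```

View pics/side5.png

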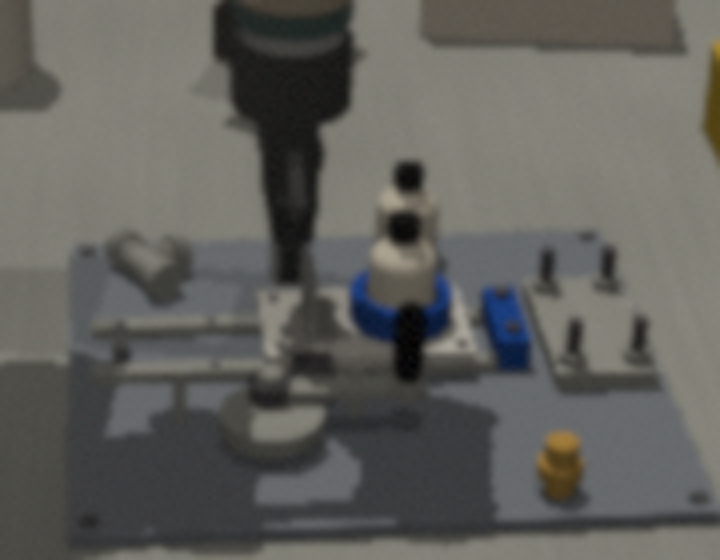

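The shuttle is moving and the bottle stands upright at zoom (405,260). A gap of about 15 mm remains before the blue stop at (490,330).

Emit:
drive_tool(
  targets=[0,0,0,-3,0,0,0,0,0,0,-3,0,0,0,0,0,0,-3,0,0,0,0,0,0,-2,0,0,0],
)

```text
clock: 13.22
position: [0.5979, 0.0007, 0.0614]
ee_rot: [0.0, -0.023, 1.0, -0.0]
contact_force: [-2.3, 0.4, 0.8]
width: -0.0002
```

Emit:
drive_tool(
  targets=[0,0,0,-2,0,0,0,0,0,0,-2,0,0,0],
)

```text
clock: 13.48
position: [0.6017, 0.0009, 0.0614]
ee_rot: [0.0, -0.023, 1.0, -0.0]
contact_force: [-2.8, -0.1, 0.1]
width: -0.0005
```

Emit:
drive_tool(
  targets=[0,0,0,-1.5,0,0,0,0,0,0,-1.5,0,0,0],
)

```text
clock: 13.72
position: [0.6026, 0.001, 0.0614]
ee_rot: [-0.002, -0.023, 1.0, -0.0]
contact_force: [-8.3, -1.3, 6.6]
width: 0.0001
```

Emit:
drive_tool(
  targets=[0,0,0,-1.5,0,0,0,0,0,0,0,0,0,0],
)

```text
clock: 13.98
position: [0.6026, 0.001, 0.0614]
ee_rot: [-0.003, -0.023, 1.0, -0.0]
contact_force: [-9.0, -1.5, 7.3]
width: 0.0001
```

```bash
python3 - <<'E'
from h import *
need(loc(-.0585+.102-.011,0),.06,TH+np.pi)
s=get_image("side")
a=cv2.resize(s[190:270,270:380,::-1],None,fx=6,fy=6,interpolation=cv2.INTER_CUBIC);cv2.imwrite("pics/side6.png",a)
E
```

```text
t 13.975 pos [0.6026 0.001  0.0614] alpha -3.096 zaxis [-0.007 -0.001 -1.   ] w 0.0001 F [-9.  -1.5  7.3] q [-0.11  0.46  1.68 -0.    1.01 -1.73]
shift mm [-0.6  0.7  1.4] turn z deg 0.0
```

View pics/side6.png

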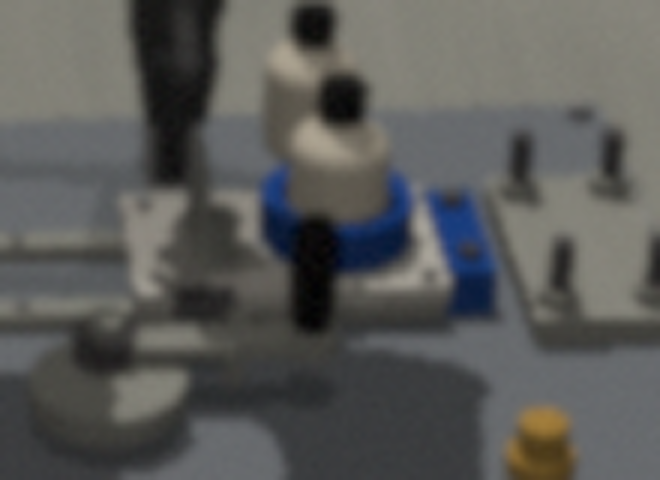

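The shuttle's front edge touches the blue stop at zoom (445,290), and the force rose with no further motion, so it is home. The bottle stands in the nest. I'll retreat and go back to the handle.

Emit:
drive_tool(
  targets=[0,0,0,5,0,0,0,0,0,0,15,0,0,0,0,0,0,5,0,-20,0,0,0,0,0,0,-40,0.2,0,0,0,0,0,-40,0.5,0,0,0,0,0,-20,0.5],
)

```text
clock: 14.78
position: [0.5821, 0.0001, 0.184]
ee_rot: [0.003, -0.023, 1.0, -0.0]
contact_force: [-0.1, -0.6, -0.5]
width: 0.0429
```

```bash
python3 - <<'E'
from h import *
at(3.14)
E
```

```text
t 14.775 pos [5.821e-01 1.000e-04 1.840e-01] alpha -3.096 zaxis [ 0.005 -0.    -1.   ] w 0.0429 F [-0.1 -0.6 -0.5] q [-0.12  0.31  1.57  0.    1.25 -1.74]
shift mm [-72.9 -89.3 129.4] turn z deg 0.07
r 0.09002921698657047 phi_tool 4.5849529608154
```

Sideways (tool y) first, then forward.

Emit:
drive_tool(
  targets=[0,0,0,0,-30,0,0.5,0,0,0,0,-30,0,0.5,0,0,0,-13,-29,0,0.5,0,0,0,-30,0,0,0.5,0,0,0,-30,0,0,0.5,0,0,0,0,0,0,0.5],
)

```text
clock: 15.52
position: [0.6596, -0.0855, 0.1807]
ee_rot: [0.001, -0.023, 1.0, -0.0]
contact_force: [-0.3, -0.3, 0.1]
width: 0.043
```

```bash
python3 - <<'E'
from h import *
at(3.14)
t=get_image("top");s=get_image("side")
a=cv2.resize(s[150:290,220:400,::-1],None,fx=4,fy=4,interpolation=cv2.INTER_CUBIC);cv2.imwrite("pics/side7.png",a)
E
```

```text
t 15.525 pos [ 0.6596 -0.0855  0.1807] alpha -3.096 zaxis [ 0.002 -0.    -1.   ] w 0.043 F [-0.3 -0.3  0.1] q [-0.23  0.44  1.38  0.    1.32 -1.85]
shift mm [ 1.000e-01 -3.000e-01  1.257e+02] turn z deg 0.08
r 0.0848482533728402 phi_tool 3.1435122033035516
```

View pics/side7.png

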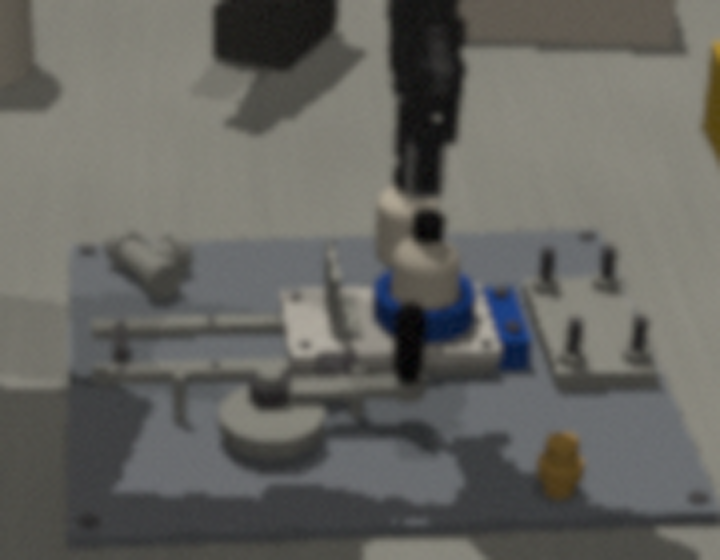

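The shuttle is against the stop at zoom (500,345). The handle stands at (408,340), directly below the fingers. I'll go down over it.

Emit:
drive_tool(
  targets=[0,0,0,0,0,30,0.5,0,0,0,0,0,30,0.5,0,0,0,0,0,25,0.5,0,0,0,0,0,20,0.5,0,0,0,0,0,10,0.5,0,0,0,0,0,9,0.5,0,0,0,0,0,0,0.36,0,0,0,0,0,0,0.36],
)

```text
clock: 16.62
position: [0.6584, -0.0855, 0.0581]
ee_rot: [0.001, -0.023, 1.0, -0.0]
contact_force: [-0.2, 0.4, 0.3]
width: 0.0308
```

Emit:
drive_tool(
  targets=[0,0,8,0.8,-11.8,0,0.36,0,0,8,0.8,-11.8,0,0.36,0,0,8,0.8,-11.8,0,0.36],
)

```text
clock: 17.0
position: [0.653, -0.1194, 0.0581]
ee_rot: [0.001, 0.188, 0.982, 0.001]
contact_force: [0.2, 2.0, -0.1]
width: 0.0311
```

```bash
python3 - <<'E'
from h import *
at(3.14-np.radians(24))
E
```

```text
t 17.0 pos [ 0.653  -0.1194  0.0581] alpha 2.763 zaxis [ 0.002  0.002 -1.   ] w 0.0311 F [ 0.2  2.  -0.1] q [-0.29  0.53  1.54  0.    1.06 -1.48]
shift mm [-1.3 -0.9  3.1] turn z deg -0.21
r 0.0837107509564115 phi_tool 2.7320025430857475
```

Emit:
drive_tool(
  targets=[0,0,8,0.4,-11.8,0,0.36,0,0,8,0.6,-11.8,0,0.36,0,0,8,0.8,-11.8,0,0.36,0,0,8,0.8,-11.8,0,0.36,0,0,8,0.8,-11.8,0,0.36,0,0,8,0.8,-11.8,0,0.36,0,0,8,0.8,-11.8,0,0.36,0,0,8,0.8,-11.8,0,0.36,0,0,8,0.8,-11.8,0,0.36,0,0,8,0.8,-11.8,0,0.36],
)

```text
clock: 18.25
position: [0.5593, -0.174, 0.0583]
ee_rot: [0.003, 0.775, 0.632, 0.001]
contact_force: [3.6, -2.0, -2.5]
width: 0.0306
```

```bash
python3 - <<'E'
from h import *
at(3.14-np.radians(104))
E
```

```text
t 18.25 pos [ 0.5593 -0.174   0.0583] alpha 1.367 zaxis [ 0.005 -0.002 -1.   ] w 0.0306 F [ 3.6 -2.  -2.5] q [-0.42  0.43  1.73 -0.    0.97 -0.22]
shift mm [ 0.8 -1.6  3.3] turn z deg -0.21
r 0.0858089769034844 phi_tool 1.342757938529676
```

Emit:
drive_tool(
  targets=[0,0,8,0.9,-11.8,0,0.36,0,0,8,0.9,-11.8,0,0.36,0,0,8,0.9,-11.8,0,0.36,0,0,8,0.9,-11.8,0,0.36,0,0,8,0.8,-11.8,0,0.36,0,0,8,0.8,-11.8,0,0.36,0,0,8,0.8,-11.8,0,0.36,0,0,8,0.8,-11.8,0,0.36,0,0,6,0.4,-9,0,0.36],
)

```text
clock: 19.38
position: [0.4908, -0.1032, 0.0585]
ee_rot: [0.002, 0.997, 0.074, 0.001]
contact_force: [-0.9, -3.4, 0.6]
width: 0.0305
```

```bash
python3 - <<'E'
from h import *
at(0)
E
```

```text
t 19.375 pos [ 0.4908 -0.1032  0.0585] alpha 0.148 zaxis [ 0.002 -0.003 -1.   ] w 0.0305 F [-0.9 -3.4  0.6] q [-0.34  0.33  1.91 -0.    0.9   1.08]
shift mm [ 0.5 -9.7  3.5] turn z deg 5.82
r 0.0851209908148639 phi_tool 0.11448967074722916
```

Emit:
drive_tool(
  targets=[0,0,4,0.2,-6,0,0.36,0,0,2,0.2,-4,0,0.36,0,0,0,0,-2,0,0.36],
)

```text
clock: 19.75
position: [0.4895, -0.0909, 0.0582]
ee_rot: [0.001, 1.0, 0.023, 0.001]
contact_force: [-2.0, -3.6, 1.5]
width: 0.0309
```

Emit:
drive_tool(
  targets=[0,0,0,0,-2,0,0.36,0,0,0,0,-1,0,0.36,0,0,0,0,0,0,0.36],
)

```text
clock: 20.12
position: [0.4895, -0.0885, 0.0578]
ee_rot: [0.001, 1.0, 0.024, 0.0]
contact_force: [-2.9, -6.0, 3.6]
width: 0.0307
```

```bash
python3 - <<'E'
from h import *
at(0)
E
```

```text
t 20.125 pos [ 0.4895 -0.0885  0.0578] alpha 0.047 zaxis [ 0.001 -0.003 -1.   ] w 0.0307 F [-2.9 -6.   3.6] q [-0.32  0.33  1.92 -0.    0.89  1.21]
shift mm [0.2 5.  2.8] turn z deg 0.06
r 0.08532085699869364 phi_tool 6.224661801207775
```

The lever has reached its stop: the force rose and the tool is 5 mm past, which matches the cage's play. I'll centre the fingers and lift off.

Emit:
drive_tool(
  targets=[0,0,0,0,5,0,0.42,0,0,0,0,0,0,0.45,0,0,0,0,0,-15,0.45,0,0,0,0,0,-30,0.45,0,0,0,0,0,-40,0.45,0,0,0,0,0,-40,0.45,0,0,0,-40,0,-10,0.45,0,0,0,-50,0,0,0.45,0,0,0,-40,0,0,0.45,0,0,0,0,0,0,0.45],
)

```text
clock: 21.38
position: [0.3566, -0.0969, 0.192]
ee_rot: [-0.001, 1.0, 0.022, -0.001]
contact_force: [0.1, -0.8, -0.8]
width: 0.0381
```

```bash
python3 - <<'E'
from h import *
t=get_image("top");s=get_image("side")
a=cv2.resize(s[195:290,225:400,::-1],None,fx=4.5,fy=4.5,interpolation=cv2.INTER_CUBIC);cv2.imwrite("pics/side8.png",a)
a=cv2.resize(t[130:258,238:358,::-1],None,fx=4.6,fy=4.6,interpolation=cv2.INTER_CUBIC);cv2.imwrite("pics/top8.png",a)
at(0)
E
```

```text
t 21.475 pos [ 0.36   -0.0979  0.1926] alpha 0.045 zaxis [ 0.002 -0.    -1.   ] w 0.0383 F [-0.   0.7 -0.4] q [-0.45 -0.01  1.95  0.    1.2   1.07]
shift mm [129.6   1.4 137.8] turn z deg -0.06
r 0.21492342383913104 phi_tool 6.2759133854888995
```

View pics/side8.png

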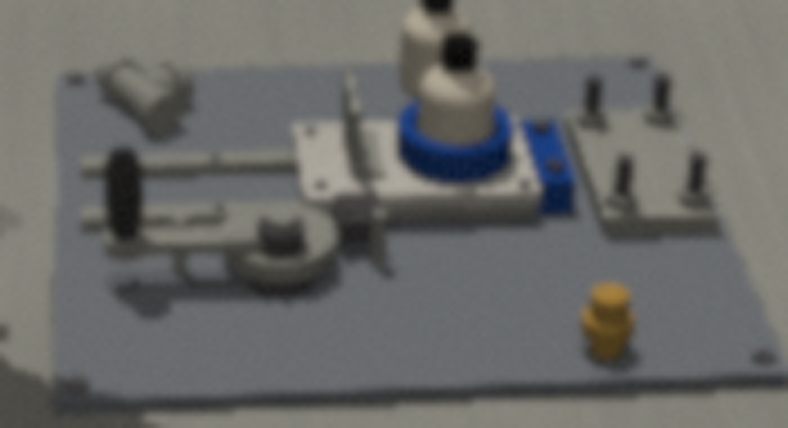

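View pics/top8.png

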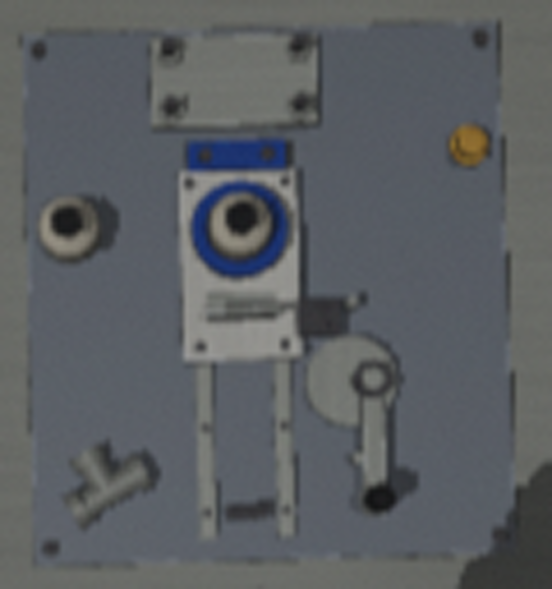

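The shuttle is touching the stop at top zoom (238,170), and the bottle cap is at (240,217), centred in the nest. The lever points straight back, with the handle at (379,498). I'll check the numbers.

```bash
python3 - <<'E'
from h import *
c0=ray("top",tz(245,369),.108);c1=ray("top",tz(241,216),.108);print("shuttle travel",np.hypot(*(c1-c0)[:2]))
h=ray("top",tz(379,497),.095)[:2]-AX;print("cam",np.arctan2(-h[1],-h[0])-TH,np.hypot(*h))
E
```

```text
shuttle travel 0.10371767458546041
cam -0.02346885128215491 0.08453251146104185
```

```bash
python3 -c "
from rig import *
print(sign_off(),get_state()['clock'])"
```

```text
the job is handed in; nothing more can be done
the job is handed in; nothing more can be done
```

I finished the task and handed the job in at about 21.5 s of the 61 s allowed. `sign_off` gives no verdict, so the checks below are my own.

- **Unlocking:** I caged the handle loosely between the fingers and swept the lever round the outer side to its low-point stop. The shuttle was still at loading.
- **Shuttle:** I pushed the plate with closed fingers until the shuttle stopped moving and the force rose to about 9 N.
- **Locking:** I swept the lever back until it met its high-point stop at about 6 N, then backed the arm away.

**Last checks, from the final pictures:**
- **Shuttle travel:** it measured about 104 mm, against 102 mm nominal. That agrees within image accuracy, and the shuttle is visibly against the stop.
- **Cam angle:** it measured about -0.02 rad, which is the high point within error.
- **Bottle:** it stands upright in its nest.
- **Bystanders:** the spare bottle, tee and nipple look unmoved. I did not recheck the items off the base plate, but the arm did not go near them.
- **Contact:** the arm is clear of everything, with under 1 N on the tool.

One check disagreed: early on, the base-plate position from the side view was 3–4 mm off the top view. I used the top view, and the contact points confirmed it.

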